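# Put the seasonings and tea lights back where they belong

### The job

Tidy the worktop by sorting the five small things into their places: one spice jar upright in each bay of the deep wooden rack, one tea light the right way up and flat in each bay of the low pale steel tray, and the salt shaker (the one with the domed, pierced cap) upright on the floor of the round white saucer. Do not knock the jars or the shaker over, and leave the sugar bowl and the espresso cup where they stand.

Things in the scene. Friction and masses are not known exactly. Their poses are not given: they have to be found in the camera images.
- spice_jar_a: small glass spice jar, round-cornered body with a flat-topped beige screw lid, 45 x 44 x 100 mm, 0.11 kg before the hidden mass change; the lid (from 80 mm up to the top) is 44 mm across; origin at the centre of its underside, z up when it stands upright; the yaw does not matter. The two spice jars are interchangeable
- spice_jar_b: small glass spice jar, round-cornered body with a flat-topped beige screw lid, 44 x 44 x 100 mm, 0.11 kg before the hidden mass change; the lid (from 80 mm up to the top) is 44 mm across; origin at the centre of its underside, z up when it stands upright; the yaw does not matter. The two spice jars are interchangeable
- salt_shaker: glass salt shaker with a domed, pierced metal cap, 44 mm across at its widest and 90 mm tall, 0.1 kg before the hidden mass change; the glass body is widest 28 mm up and narrows to a neck 62 mm up; the cap above it is 34 mm across (62 to 82 mm up), then rounds off; origin at the centre of its underside, z up when it stands upright; the yaw does not matter
- tea_light_a: tea light: low round candle of pale green wax in a thin metal cup, 38 mm across and 15 mm tall, about 15 g; origin at the centre of its underside, z up when it stands upright; the yaw does not matter. The two tea lights are interchangeable
- tea_light_b: tea light: low round candle of pale green wax in a thin metal cup, 38 mm across and 15 mm tall, about 15 g; origin at the centre of its underside, z up when it stands upright; the yaw does not matter. The two tea lights are interchangeable
- spice_rack: deep dark-wood rack, an open-topped box 132 x 68 mm (x, y) and 34 mm high, fixed to the worktop; a wall across its middle makes two bays, each 60 x 60 mm inside, with centres at x = +32 and -32 mm, y = 0 in its frame; walls 4 mm thick, bay floors 4 mm above the origin; origin at the centre of its underside, x along the row of bays, z up
- candle_tray: low pale steel tray, an open-topped box 124 x 64 mm (x, y) and only 9 mm high, fixed to the worktop; a 9 mm high wall across its middle makes two bays, each 56 x 56 mm inside, with centres at x = +30 and -30 mm, y = 0 in its frame; walls 4 mm thick, bay floors 4 mm above the origin; origin at the centre of its underside, x along the row of bays, z up
- saucer: round white saucer with a low rim, 84 mm across and 9 mm high, fixed to the worktop; its flat floor is 72 mm across and 4 mm above the origin; origin at the centre of its underside, z up
- sugar_bowl: bystander: round white lidded sugar bowl, 95 mm across, 74 mm tall, standing behind the work; origin at the centre of its underside
- espresso_cup: bystander: small white espresso cup with a handle, red inside, 62 x 92 x 51 mm, standing behind the work; origin at the centre of its underside
Not all that is in view belongs to the job. What is shaped like the spice_jar_a but green is not meant.

How it is judged:
By the outcome, as a careful person would: the job done as asked, in the order asked, and still so for the second after the job is handed in, with the robot touching nothing.
It also fails if it takes over 128 s, if anything falls off the work surface, if the arm or the gripper's body presses on something with over 40 N, if the wrist force passes 120 N, or if a joint passes its speed limit or range.

### The arm

A 6-joint arm with a two-finger parallel gripper is mounted at the origin on a cart in front of the work surface, level with it; the furniture and walls round the work are solid. World frame = base frame: x ahead of the robot, y to its left, z up, the work surface at z = 0. Lengths are in m, angles in rad, forces in N, time in s.
With the tool pointing down it reaches from about 0.225 to 0.875 m from the base axis. Payload 3.4 kg.
Tool frame: the origin (TCP) lies at the very end of the fingers, on their centre line; the grasp point (between the pads) lies 19 mm behind it; z points along the fingers, y is the line along which they close (so a half turn about z gives the same grasp; the last joint's range is limited). The gripper opens to 85 mm and grips with 20 to 120 N. Pads are 22 mm wide; open, the fingers measure 114 mm over their backs; the gripper's body (76 mm by 85 mm) begins 54 mm behind the grasp point. The pads swing forward as they close: fully open they stand 13 mm farther back than shut.
Start: joints at [-1.368, 0.276, 1.505, -0, 1.361, -0.121], TCP at [0.183, -0.545, 0.231] pointing down, gripper open.
Joint ranges: [-2.89, 2.89], [-0.75, 2.08], [0.22, 2.7], [-1.18, 4.32], [0.11, 2.71], [-2.7, 2.7]. Speed limits (rad/s): [2.57, 2.57, 3.14, 3.14, 3.14, 3.14].

### API

Orientations are given as a unit quaternion [w, x, y, z].
In Python, from rig import manip gives the robot as it stands. The module is installed in compiled form; this text tells all that it offers.
- The arm moves only by the tool play_rows, never from a script. Its argument "motion" is a list of rows, each a list of 5 numbers: the shift along the tool's x, y, z in units of 40 mm (1.0 is 40 mm), then the turn about the tool's z in units of 10 degrees (1.0 is 10 degrees), then the finger opening in mm, from 0 to 85.4. A call has 1 to 5 rows; each row is the pose to reach, as a shift and turn from the pose commanded when the call began, along the tool's axes at that moment; what a row does not reach only later rows make up. A row lasts 1/8 s, in which the tool goes at most 62.5 mm and 10.7 degrees, less where a joint would pass 70% of its speed; a pose out of reach is approached as far as the arm can. A call with a gripper value outside its range is refused whole. The fingers move at their own pace and stop on an object; "newtons" is the grip in N (left out, the last holds). Time passes only in rows, so rows that repeat a pose let the fingers close. It gives the time, the measured TCP pose, the force, the opening and the grip force at its end, in the units of the state.
- manip.get_state(): the state, without advancing time (a new reading comes with each control period).
- manip.get_image(name): name is "scene" or "top" or "wrist"; returns a dict with "img" (420x560x3 uint8, red, green, blue), "range_z" (420x560 float32, m along the optical axis (not along the pixel's ray), 0 where there is no reading), "fx", "fy", "cx", "cy" (pixels), "R" (3x3) and "t" (3): a world point X has camera coordinates R X + t. Camera axes: x right, y down, z forward; pixel columns grow to the right and rows downward; lengths in m; the calibration is good to about 2 mm. A picture is of the moment at which its call begins.
- manip.sign_off(): hands the job in; it is judged then, once.
The state is a dict: "clock": time; "qpos": joint angles; "qd": joint speeds; "effort": joint torques, N m; "position": TCP position; "ee_rot": TCP orientation; "contact_force": force on the tool from outside, world axes, zero at the start; "moment": the same for the moment, N m; "width": finger opening in m; "gripper_force": force on a finger pad.
Only numpy, scipy, OpenCV 4.12 (cv2) and the standard library are available. Lean on these libraries where they do the work, as an engineer would, in place of code of your own. Each camera call takes 0.05 s, during which the arm holds its last target. There are 200 camera calls.

## Working session

There is one attempt and no reset: what is moved stays moved. The work goes in short steps, Python scripts to look and compute and a tool call to move; the robot and the scene stay as the last step left them, time stands still between calls to the robot, and variables do not carry over. Pictures are saved under pics/ and viewed, at most 14 in all, crops included, and the job is handed in when it is done.

Besides the shell and the picture viewer there is one more tool, called after "Request:" as name(argument=value, ...) on one line, values as JSON. play_rows: Moves the arm, as the interface text tells. Its arguments: {"type":"object","properties":{"motion":{"type":"array","items":{"type":"array","items":{"type":"number"}}},"newtons":{"type":"number"}},"required":["motion"]}

```bash
mkdir -p pics; ls
python3 - <<'E'
from rig import manip
import cv2,numpy as np
for n in("scene","top"):
    d=manip.get_image(n); cv2.imwrite(f"pics/{n}0.png",cv2.cvtColor(d["img"],cv2.COLOR_RGB2BGR)); np.savez(f"{n}0.npz",**d)
    print(n,d["fx"],d["cx"],d["cy"],np.round(d["R"],3).tolist(),d["t"], (d["range_z"]>0).mean())
print(manip.get_state())
E
```

```text
pics
scene 468.26439197312345 272.96188286119303 211.57386596800055 [[-0.492, -0.871, -0.001], [-0.548, 0.31, -0.777], [0.677, -0.382, -0.629]] [0.37937536 0.32954928 0.56536668] 0.9960416666666667
top 449.70814671543275 281.19512750839135 212.13193924164008 [[-0.023, -0.999, 0.03], [-0.998, 0.022, -0.058], [0.057, -0.031, -0.998]] [0.07529569 0.6239348  1.09237117] 0.9958545918367347
{'clock': 0.1, 'qpos': array([-1.36802575e+00,  2.76543917e-01,  1.50597384e+00,  1.54083247e-05,
        1.36070604e+00, -1.20982841e-01]), 'qd': array([ 0.00059983, -0.00195772, -0.00316644,  0.00221107,  0.00103405,
       -0.00057565]), 'effort': array([ 7.52318319e-04, -4.17699230e+01, -2.46406388e+01, -7.66466587e-05,
        5.90214288e-03,  1.53812272e-05]), 'position': array([ 0.18284053, -0.54467645,  0.2305323 ]), 'ee_rot': array([-8.15196669e-04,  9.86926483e-01,  1.61169015e-01, -2.58153837e-05]), 'contact_force': array([-0.14664741,  0.00961819, -0.20424721]), 'moment': array([-0.00838013,  0.06118574, -0.03085453]), 'gripper_force': 0.0, 'width': 0.08551867024646921}
```

View pics/scene0.png

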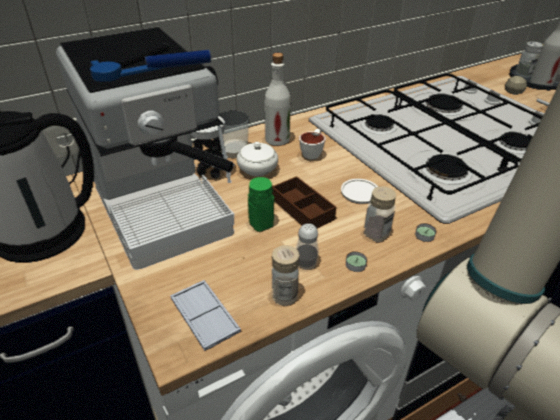

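View pics/top0.png

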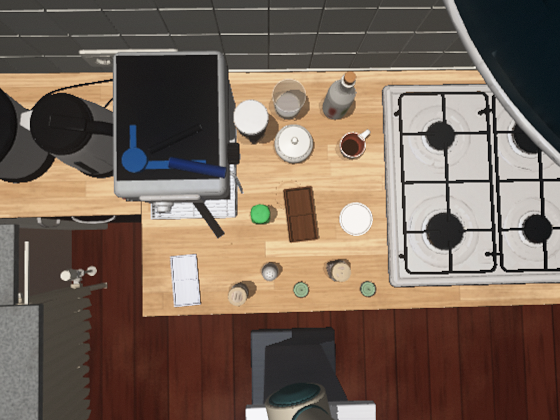

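The scene view shows the jar lids at about (285,255) and (381,195), the shaker cap at (308,232) and the tea lights at (357,262) and (426,232). The rack is at (303,200), the tray at (205,314) and the saucer at (360,190).

The top view shows the jars at (238,293) and (341,271), the shaker at (269,271) and the tea lights at (302,290) and (368,289). The rack is at (300,214), the tray at (186,280) and the saucer at (356,219).

What could be mistaken for the targets:
- **Spice jar:** the green jar at top (260,214) is a decoy; I choose the beige lids at (238,293) and (341,271).
- **Salt shaker:** only the domed metal cap at (269,271) fits. The sugar bowl at (294,143) is a bystander.
- **Saucer:** the white disc at (356,219) fits. The grinder lid at (252,120) is not it.

```bash
cat > h.py <<'E'
import numpy as np,cv2
def K(d): return np.array([[d["fx"],0,d["cx"]],[0,d["fy"],d["cy"]],[0,0,1.]])
def cloud(d):
    h,w=d["range_z"].shape; v,u=np.mgrid[:h,:w]; z=d["range_z"]
    c=np.dstack([(u-d["cx"])/d["fx"]*z,(v-d["cy"])/d["fy"]*z,z])
    return (c-d["t"])@d["R"]
def plane(d,uv,z):
    r=d["R"].T@np.linalg.solve(K(d),[uv[0],uv[1],1]); o=-d["R"].T@d["t"]
    return o+r*(z-o[2])/r[2]
def tri(ds,uvs):
    A=[];b=[]
    for d,uv in zip(ds,uvs):
        r=d["R"].T@np.linalg.solve(K(d),[uv[0],uv[1],1]); r/=np.linalg.norm(r); P=np.eye(3)-np.outer(r,r)
        A.append(P);b.append(P@(-d["R"].T@d["t"]))
    X=np.linalg.lstsq(np.vstack(A),np.hstack(b),rcond=None)[0]
    return X,max(np.linalg.norm(a@X-q) for a,q in zip(A,b))
def proj(d,X):
    c=d["R"]@np.asarray(X)+d["t"]; return c[:2]/c[2]*[d["fx"],d["fy"]]+[d["cx"],d["cy"]]
def blobs(m,amin=25):
    n,l,s,c=cv2.connectedComponentsWithStats(m.astype(np.uint8)); return [(l==i,s[i],c[i]) for i in range(1,n) if s[i,4]>=amin]
E
python3 - <<'E'
from h import *
for n in("top","scene"):
    d=dict(np.load(n+"0.npz")); P=cloud(d)
    roi=(P[...,0]>.32)&(P[...,0]<.72)&(P[...,1]>-.3)&(P[...,1]<.33)
    f=roi&(abs(P[...,2])<.006); print(n,"plane z",np.median(P[f][:,2]))
    for m,s,c in blobs(roi&(P[...,2]>.0065)&(P[...,2]<.2),40):
        q=P[m]; t=np.percentile(q[:,2],95); top=q[q[:,2]>t-.006]
        print(np.round(c),s[4],"zmax %.3f"%t,"top mid",np.round((np.percentile(top,3,0)+np.percentile(top,97,0))/2,3),"ext",np.round(np.ptp(top,axis=0),3))
im=cv2.imread("pics/scene0.png")[180:310,230:450]; cv2.imwrite("pics/crop.png",cv2.resize(im,None,fx=3.5,fy=3.5,interpolation=cv2.INTER_CUBIC))
E
```

```text
top plane z 0.0001178566240528522
[405. 233.] 2450 zmax 0.049 top mid [ 0.588 -0.264  0.048] ext [0.253 0.069 0.012]
[225. 204.] 755 zmax 0.196 top mid [0.629 0.186 0.196] ext [0.113 0.064 0.01 ]
[301. 213.] 435 zmax 0.037 top mid [0.619 0.015 0.034] ext [0.136 0.078 0.008]
[184. 212.] 431 zmax 0.059 top mid [0.631 0.288 0.057] ext [0.044 0.102 0.147]
[356. 213.] 115 zmax 0.012 top mid [ 0.617 -0.125  0.009] ext [0.059 0.081 0.007]
[260. 214.] 346 zmax 0.103 top mid [0.619 0.112 0.101] ext [0.041 0.041 0.008]
[357. 232.] 60 zmax 0.011 top mid [ 0.574 -0.125  0.009] ext [0.019 0.066 0.007]
[188. 283.] 249 zmax 0.013 top mid [0.464 0.298 0.01 ] ext [0.126 0.066 0.008]
[338. 271.] 431 zmax 0.103 top mid [ 0.481 -0.069  0.101] ext [0.041 0.041 0.008]
[270. 272.] 259 zmax 0.090 top mid [0.48  0.093 0.087] ext [0.025 0.025 0.008]
[238. 294.] 370 zmax 0.103 top mid [0.434 0.168 0.1  ] ext [0.041 0.041 0.008]
[301. 290.] 128 zmax 0.015 top mid [0.433 0.017 0.013] ext [0.035 0.035 0.009]
[368. 289.] 125 zmax 0.016 top mid [ 0.431 -0.149  0.014] ext [0.037 0.037 0.009]
scene plane z 0.0007878027977709938
[222. 143.] 114 zmax 0.196 top mid [0.685 0.16  0.195] ext [0.007 0.007 0.009]
[419. 182.] 2648 zmax 0.049 top mid [ 0.585 -0.262  0.047] ext [0.253 0.073 0.009]
[189. 160.] 528 zmax 0.199 top mid [0.624 0.248 0.197] ext [0.13  0.12  0.006]
[288. 230.] 5074 zmax 0.102 top mid [0.525 0.143 0.1  ] ext [0.232 0.098 0.009]
[377. 210.] 1511 zmax 0.102 top mid [ 0.481 -0.066  0.1  ] ext [0.043 0.045 0.008]
[187. 223.] 4135 zmax 0.058 top mid [0.666 0.251 0.056] ext [0.108 0.156 0.009]
[425. 231.] 270 zmax 0.016 top mid [ 0.432 -0.146  0.014] ext [0.04  0.04  0.008]
[356. 260.] 308 zmax 0.016 top mid [0.435 0.019 0.014] ext [0.039 0.039 0.008]
[210. 313.] 516 zmax 0.011 top mid [0.464 0.299 0.009] ext [0.128 0.063 0.006]
```

View pics/crop.png

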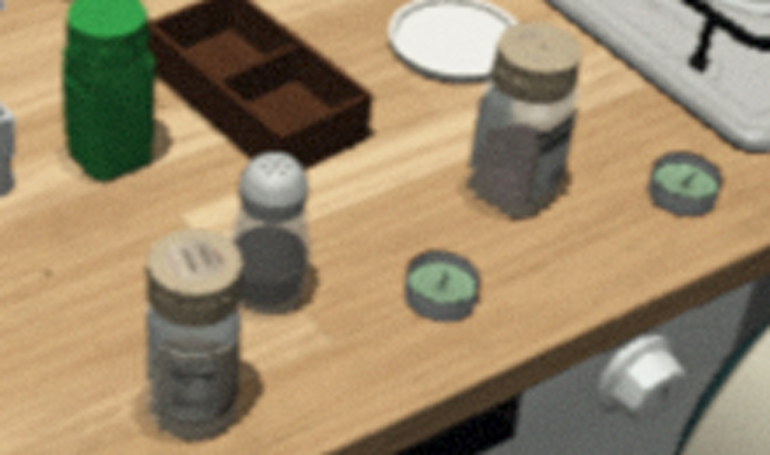

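The crop confirms the choice: two beige-lidded jars at (195,265) and (537,50), the domed pierced cap at (273,180), and two tea lights at (443,285) and (685,183), wax up. The green jar at (108,20) is the decoy. Next I'll get the rack, tray and saucer poses and cross-check the remaining items between both views.

Run:
```python
from h import *
for n in("top","scene"):
    d=dict(np.load(n+"0.npz")); P=cloud(d); X,Y,Z=P[...,0],P[...,1],P[...,2]
    def box(x0,x1,y0,y1,z0,z1): return P[(X>x0)&(X<x1)&(Y>y0)&(Y<y1)&(Z>z0)&(Z<z1)]
    for nm,b in(("rack",(.53,.71,-.04,.07,.028,.042)),("tray",(.38,.55,.25,.35,.005,.015))):
        q=box(*b); h=cv2.minAreaRect((q[:,:2]*1000).astype(np.float32)); print(n,nm,len(q),np.round(h[0],1),np.round(h[1],1),round(h[2],1),"zmed",np.median(q[:,2]).round(4))
    q=box(.55,.68,-.18,-.08,.006,.015); (c,r)=cv2.minEnclosingCircle((q[:,:2]*1000).astype(np.float32)); print(n,"saucer",np.round(c,1),round(r,1),np.median(q[:,2]))
    for nm,b in(("jarA",(.39,.47,.13,.21,.094,.108)),("jarB",(.44,.52,-.11,-.03,.094,.108)),("shaker",(.45,.52,.065,.125,.065,.095)),("tlA",(.4,.47,-.02,.06,.008,.02)),("tlB",(.4,.47,-.19,-.11,.008,.02))):
        q=box(*b); c,r=cv2.minEnclosingCircle((q[:,:2]*1000).astype(np.float32)); print(n,nm,np.round(c,1),round(r,1),"z",np.percentile(q[:,2],95).round(4))
    f=box(.38,.7,-.17,.07,-.01,.0035); print(np.median(f[:,2]))
# two-view triangulation check: tea lights by wax colour
ds=[dict(np.load(n+"0.npz")) for n in("top","scene")]
U=[]
for d,roi in zip(ds,((260,420,270,310),(340,450,215,280))):
    hsv=cv2.cvtColor(d["img"],cv2.COLOR_RGB2HSV); m=cv2.inRange(hsv,(40,40,60),(90,200,255)); k=np.zeros_like(m); k[roi[2]:roi[3],roi[0]:roi[1]]=1
    U.append(sorted([c for _,s,c in blobs((m>0)&(k>0),20)],key=lambda c:c[0])); print(np.round(U[-1],1).tolist())
for a,b in zip(*U): print(tri(ds,(a,b)))
```

```text
top rack 307 [618.9  14.6] [131.9  68. ] 5.7 zmed 0.0335
top tray 599 [470.9 300.5] [148.7  86.8] 6.0 zmed 0.007
top saucer [ 596.6 -131.8] 51.5 0.008078881413014005
top jarA [433.  168.1] 21.5 z 0.1031
top jarB [481.  -69.4] 21.9 z 0.1031
top shaker [480.3  93.3] 17.2 z 0.0903
top tlA [433.4  17. ] 19.1 z 0.0159
top tlB [ 431.4 -148.6] 19.5 z 0.0175
-0.0002332022843947362
scene rack 578 [619.4  17.3] [134.1  70.1] 6.1 zmed 0.0328
scene tray 1482 [465.  302.7] [126.3  65.4] 3.4 zmed 0.0065
scene saucer [ 606.6 -122.7] 42.7 0.007996546636628797
scene jarA [433.4 168.6] 23.1 z 0.1024
scene jarB [482.6 -67.5] 23.2 z 0.1028
scene shaker [479.6  96.9] 16.7 z 0.0895
scene tlA [435.1  19.4] 20.6 z 0.0165
scene tlB [ 432.7 -146.7] 21.4 z 0.0166
0.0006112050302435602
[[300.4, 289.4], [367.6, 288.6]]
[[355.8, 260.2], [425.5, 231.1]]
(array([0.43483458, 0.01833171, 0.01192844]), np.float64(9.343112152030587e-05))
(array([ 0.43215056, -0.14768937,  0.01203041]), np.float64(1.5895351396051288e-05))
```

```bash
cat > go.py <<'E'
import sys,numpy as np
from scipy.spatial.transform import Rotation as Ro
from rig import manip
def go(*targets,yaw=5.8):
    s=manip.get_state(); w,x,y,z=s["ee_rot"]; R=Ro.from_quat([x,y,z,w]).as_matrix()
    print("t %.2f pos %s w %.4f gf %.1f F %s q6 %.2f tilt %.4f"%(s["clock"],np.round(s["position"],4),s["width"],s["gripper_force"],np.round(s["contact_force"],1),s["qpos"][5],R[2,2]))
    cur=np.degrees(np.arctan2(R[1,0],R[0,0])); print("toolx yaw %.2f turn %.3f"%(cur,(cur-yaw)/10))
    for t in targets: print(t,np.round(R.T@(np.array(t)-s["position"])/.04,3))
if __name__=="__main__": go(*[tuple(map(float,a.split(","))) for a in sys.argv[1:]])
E
python3 go.py .482,-.068,.2 .482,-.068,.13 .482,-.068,.07
```

```text
t 0.10 pos [ 0.1828 -0.5447  0.2305] w 0.0855 gf 0.0 F [-0.1  0.  -0.2] q6 -0.12 tilt -1.0000
toolx yaw 18.55 turn 1.275
(0.482, -0.068, 0.2) [10.881 -8.917  0.78 ]
(0.482, -0.068, 0.13) [10.881 -8.914  2.53 ]
(0.482, -0.068, 0.07) [10.881 -8.912  4.03 ]
```

Request:
play_rows(motion=[[10.88, -8.92, 0.78, 1.27, 70], [10.88, -8.92, 0.78, 1.27, 70], [10.88, -8.92, 0.78, 1.27, 70], [10.88, -8.92, 0.78, 1.27, 70], [10.88, -8.92, 0.78, 1.27, 70]], newtons=40)

```text
clock: 0.72
position: [0.3494, -0.279, 0.2137]
ee_rot: [-0.0, 0.999, 0.051, 0.0]
contact_force: [0.7, 0.5, -0.2]
width: 0.0704
gripper_force: 0.0
```

```bash
python3 go.py .482,-.068,.2 .482,-.068,.13 .482,-.068,.07
```

```text
t 0.72 pos [ 0.3494 -0.279   0.2137] w 0.0704 gf 0.0 F [ 0.7  0.5 -0.2] q6 0.64 tilt -1.0000
toolx yaw 5.81 turn 0.001
(0.482, -0.068, 0.2) [ 3.833 -4.911  0.344]
(0.482, -0.068, 0.13) [ 3.833 -4.911  2.094]
(0.482, -0.068, 0.07) [ 3.832 -4.911  3.594]
```

Request:
play_rows(motion=[[3.83, -4.91, 0.9, 0, 70], [3.83, -4.91, 0.9, 0, 70], [3.83, -4.91, 0.9, 0, 70], [3.83, -4.91, 0.9, 0, 70], [3.83, -4.91, 0.9, 0, 70]])

```text
clock: 1.35
position: [0.4821, -0.066, 0.1769]
ee_rot: [-0.001, 0.999, 0.054, -0.001]
contact_force: [0.1, -0.6, -0.4]
width: 0.0696
gripper_force: 0.0
```

```bash
python3 - <<'E'
from h import *
from rig import manip
d=manip.get_image("wrist"); np.savez("w1.npz",**d); cv2.imwrite("pics/w1.png",cv2.cvtColor(d["img"],cv2.COLOR_RGB2BGR))
P=cloud(d); m=(P[...,2]>.092)&(P[...,2]<.11)&(abs(P[...,1]+.07)<.035)&(abs(P[...,0]-.482)<.035)
q=P[m]; print(len(q), cv2.minEnclosingCircle((q[:,:2]*1000).astype(np.float32)) if len(q) else 0, np.median(q[:,2]))
E
python3 go.py .482,-.068,.2 .482,-.068,.13 .482,-.068,.07
```

```text
3247 ((481.63372802734375, -68.20487213134766), 22.02490234375) 0.10008183578807604
t 1.40 pos [ 0.4813 -0.0679  0.1772] w 0.0696 gf 0.0 F [ 0.2 -0.3  0.5] q6 1.18 tilt -1.0000
toolx yaw 6.11 turn 0.031
(0.482, -0.068, 0.2) [ 0.017  0.003 -0.57 ]
(0.482, -0.068, 0.13) [0.02  0.004 1.18 ]
(0.482, -0.068, 0.07) [0.023 0.005 2.68 ]
```

View pics/w1.png

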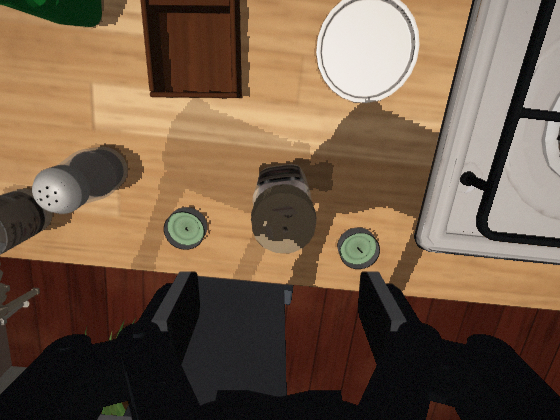

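The wrist view shows the beige lid at (284,215) centred between the fingers, with the pads at (180,300) and (378,300). The tea lights are at (186,229) and (358,248), the saucer at (367,48), the rack at (195,45) and the shaker cap at (58,190). Wrist depth gives the lid at (0.4816,-0.0682), top at 0.100, which agrees with the other views. Descending now.

Request:
play_rows(motion=[[0.01, 0.005, 1.3, 0.03, 70], [0.01, 0.005, 2.3, 0.03, 70], [0.01, 0.005, 2.68, 0.03, 70], [0.01, 0.005, 2.68, 0.03, 70], [0.01, 0.005, 2.68, 0.03, 38]])

```text
clock: 2.02
position: [0.4819, -0.0712, 0.0716]
ee_rot: [0.0, 0.999, 0.048, 0.001]
contact_force: [0.7, 0.7, 0.2]
width: 0.0537
gripper_force: 0.0
```

Request:
play_rows(motion=[[0, 0, 0, 0, 38], [0, 0, 0, 0, 38], [0, 0, 0, 0, 38], [0, 0, 0, 0, 38]])

```text
clock: 2.52
position: [0.4824, -0.0706, 0.072]
ee_rot: [0.001, 0.999, 0.049, 0.001]
contact_force: [-0.5, -1.6, 6.0]
width: 0.0426
gripper_force: 40.8
```

```bash
python3 go.py .482,-.068,.2 .651,.019,.2  .651,.019,.08
python3 - <<'E'
from h import *
d=dict(np.load("w1.npz")); P=cloud(d); X,Y,Z=P[...,0],P[...,1],P[...,2]
for nm,b in(("sauc",(.55,.67,-.19,-.07,.006,.013)),("tlA",(.4,.47,-.02,.06,.009,.02)),("tlB",(.4,.47,-.19,-.11,.009,.02)),("rack",(.5,.75,-.04,.07,.029,.04))):
    x0,x1,y0,y1,z0,z1=b;q=P[(X>x0)&(X<x1)&(Y>y0)&(Y<y1)&(Z>z0)&(Z<z1)];print(nm,len(q),np.round((q.min(0)+q.max(0))/2,4),np.ptp(q,axis=0).round(4))
E
```

```text
t 2.52 pos [ 0.4824 -0.0706  0.072 ] w 0.0426 gf 40.8 F [-0.5 -1.6  6. ] q6 1.19 tilt -1.0000
toolx yaw 5.59 turn -0.021
(0.482, -0.068, 0.2) [ 2.000e-03 -6.000e-02 -3.199e+00]
(0.651, 0.019, 0.2) [ 4.419 -1.813 -3.193]
(0.651, 0.019, 0.08) [ 4.413 -1.819 -0.193]
sauc 1565 [ 0.6031 -0.1233  0.0085] [0.0777 0.0829 0.0049]
tlA 315 [0.4339 0.0187 0.0128] [0.0384 0.0379 0.0075]
tlB 325 [ 0.4318 -0.147   0.0131] [0.0384 0.0382 0.0081]
rack 1917 [0.5871 0.0129 0.0325] [0.0731 0.0735 0.0071]
```

Request:
play_rows(motion=[[0, 0, -1.2, 0, 38], [0.5, -0.2, -1.95, 0, 38], [2.0, -0.8, -1.95, 0, 38], [3.4, -1.4, -1.95, 0, 38], [4.42, -1.82, -1.95, 0, 38]])

```text
clock: 3.15
position: [0.6525, 0.0212, 0.1486]
ee_rot: [-0.0, 0.999, 0.049, 0.0]
contact_force: [-0.3, 0.5, -0.9]
width: 0.0429
gripper_force: 41.6
```

Request:
play_rows(motion=[[0, 0, 0, 0, 38], [0, 0, 0, 0, 38]])

```text
clock: 3.4
position: [0.6493, 0.0197, 0.1479]
ee_rot: [0.0, 0.999, 0.049, -0.001]
contact_force: [-0.4, 0.0, -1.7]
width: 0.043
gripper_force: 41.5
```

```bash
python3 go.py  .651,.019,.15  .651,.019,.076
python3 - <<'E'
from h import *
from rig import manip
for n in ("wrist","top"):
    d=manip.get_image(n); np.savez(n+"2.npz",**d); cv2.imwrite(f"pics/{n}2.png",cv2.cvtColor(d["img"],cv2.COLOR_RGB2BGR))
    P=cloud(d);X,Y,Z=P[...,0],P[...,1],P[...,2]
    for b in((.5,.75,-.04,.07,.028,.04),):
        x0,x1,y0,y1,z0,z1=b;q=P[(X>x0)&(X<x1)&(Y>y0)&(Y<y1)&(Z>z0)&(Z<z1)];print(n,len(q),np.round((q.min(0)+q.max(0))/2,4),np.ptp(q,axis=0).round(4),cv2.minAreaRect((q[:,:2]*1000).astype(np.float32)))
E
```

```text
t 3.40 pos [0.6493 0.0197 0.1479] w 0.0430 gf 41.5 F [-0.4  0.  -1.7] q6 1.40 tilt -1.0000
toolx yaw 5.59 turn -0.021
(0.651, 0.019, 0.15) [ 0.041  0.021 -0.052]
(0.651, 0.019, 0.076) [0.046 0.021 1.798]
wrist 1612 [0.681 0.019 0.034] [0.138  0.0742 0.0119] ((680.2139892578125, 22.25424575805664), (143.75950622558594, 68.08252716064453), 5.673858642578125)
top 119 [0.5885 0.0066 0.0334] [0.0744 0.0615 0.0106] ((588.1458740234375, 9.19253921508789), (69.71843719482422, 63.30551528930664), 5.747551441192627)
```

View pics/wrist2.png

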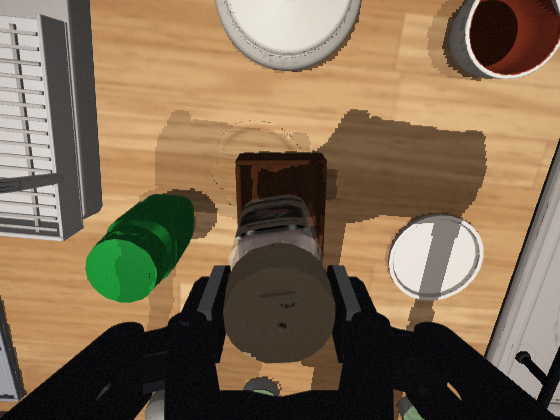

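The wrist view shows the jar held upright between the pads at (280,290), over the rack's far bay. The rack's far rim runs from (237,155) to (327,155). The green decoy is at (140,250), clear to the left. I'll check the far rim by casting rays.

Run:
```python
from h import *
d=dict(np.load("wrist2.npz"))
for uv in((237,154),(327,154),(327,225),(237,225)): print(uv,plane(d,uv,.034).round(4))
R=np.array([.995,.1]);L=np.array([-.1,.995])
for a,b in((.066,.034),(.066,-.034)): print(np.round(np.array([.619,.016])+a*R+b*L,4), proj(d,np.r_[np.array([.619,.016])+a*R+b*L,.034]).round(0))
P=cloud(d); 
for v in range(146,172,3): print(v,P[v,280].round(3))
```

```text
(237, 154) [0.6857 0.0548 0.034 ]
(327, 154) [ 0.6921 -0.0105  0.034 ]
(327, 225) [ 0.6374 -0.0183  0.034 ]
(237, 225) [0.6305 0.0514 0.034 ]
[0.6813 0.0564] [234. 160.]
[ 0.6881 -0.0112] [327. 160.]
146 [ 0.69   0.024 -0.   ]
149 [ 0.687  0.023 -0.   ]
152 [0.685 0.023 0.001]
155 [0.685 0.023 0.013]
158 [0.685 0.023 0.027]
161 [0.683 0.023 0.033]
164 [0.681 0.023 0.033]
167 [0.673 0.022 0.003]
170 [0.671 0.022 0.003]
```

The rim agrees with the estimate: outer edge at x=0.685, so the bay centre is (0.651, 0.019). Lowering, then releasing.

Request:
play_rows(motion=[[0.04, 0.02, 0.8, 0, 38], [0.04, 0.02, 1.4, 0, 38], [0.04, 0.02, 1.77, 0, 38], [0.04, 0.02, 1.77, 0, 38], [0.04, 0.02, 1.77, 0, 38]])

```text
clock: 4.12
position: [0.6526, 0.0186, 0.079]
ee_rot: [0.0, 0.999, 0.048, 0.001]
contact_force: [-0.6, 0.4, -1.4]
width: 0.0429
gripper_force: 41.5
```

Request:
play_rows(motion=[[0, 0, 0, 0, 50], [0, 0, 0, 0, 64], [0, 0, 0, 0, 64], [0, 0, -1.0, 0, 64], [0, 0, -2.2, 0, 64]])

```text
clock: 4.75
position: [0.6514, 0.019, 0.1658]
ee_rot: [-0.0, 0.999, 0.048, -0.001]
contact_force: [0.5, 0.6, -0.5]
width: 0.0641
gripper_force: 0.0
```

```bash
python3 go.py .434,.1682,.18  .434,.1682,.07
```

```text
t 4.75 pos [0.6514 0.019  0.1658] w 0.0641 gf 0.0 F [ 0.5  0.6 -0.5] q6 1.40 tilt -1.0000
toolx yaw 5.55 turn -0.025
(0.434, 0.1682, 0.18) [-5.049 -4.239 -0.338]
(0.434, 0.1682, 0.07) [-5.041 -4.238  2.412]
```

Request:
play_rows(motion=[[-5.05, -4.24, -0.1, 0, 66], [-5.05, -4.24, -0.1, 0, 66], [-5.05, -4.24, -0.1, 0, 66], [-5.05, -4.24, -0.1, 0, 66], [-5.05, -4.24, -0.1, 0, 66]])

```text
clock: 5.38
position: [0.431, 0.1695, 0.1702]
ee_rot: [-0.0, 0.999, 0.05, -0.001]
contact_force: [0.0, -0.2, 0.2]
width: 0.066
gripper_force: 0.0
```

Request:
play_rows(motion=[[0, 0, 0, 0, 66], [0, 0, 0, 0, 66]])

```text
clock: 5.62
position: [0.4365, 0.1677, 0.1702]
ee_rot: [0.0, 0.999, 0.048, 0.001]
contact_force: [0.5, 0.5, 0.4]
width: 0.0659
gripper_force: 0.0
```

```bash
python3 - <<'E'
from h import *
from rig import manip
d=manip.get_image("wrist"); np.savez("w3.npz",**d); P=cloud(d);X,Y,Z=P[...,0],P[...,1],P[...,2]
for nm,b in(("jarA",(.39,.47,.12,.22,.094,.108)),("shk",(.44,.52,.06,.13,.065,.095)),("tray",(.38,.55,.24,.36,.0065,.014))):
    x0,x1,y0,y1,z0,z1=b;q=P[(X>x0)&(X<x1)&(Y>y0)&(Y<y1)&(Z>z0)&(Z<z1)]
    if len(q): print(nm,len(q),np.round((q.min(0)+q.max(0))/2,4),np.ptp(q,axis=0).round(4))
for n in("wrist","top"):
    d=manip.get_image(n); cv2.imwrite(f"pics/{n}3.png",cv2.cvtColor(d["img"],cv2.COLOR_RGB2BGR))
a=cv2.imread("pics/wrist3.png");b=cv2.imread("pics/top3.png")[130:340,140:420]
cv2.imwrite("pics/c3.png",np.hstack([cv2.resize(a,(440,330)),cv2.resize(b,(360,330))]))
E
python3 go.py .434,.1682,.18  .434,.1682,.07
```

```text
jarA 3189 [0.433  0.1696 0.0981] [0.0428 0.0416 0.0082]
shk 2174 [0.4805 0.0943 0.0777] [0.0342 0.0338 0.0252]
tray 2460 [0.4643 0.3025 0.0089] [0.1279 0.0725 0.0047]
t 5.78 pos [0.436  0.1675 0.1698] w 0.0662 gf 0.0 F [0.1 0.2 0.3] q6 1.69 tilt -1.0000
toolx yaw 5.47 turn -0.033
(0.434, 0.1682, 0.18) [-0.049 -0.021 -0.255]
(0.434, 0.1682, 0.07) [-0.049 -0.022  2.495]
```

View pics/c3.png

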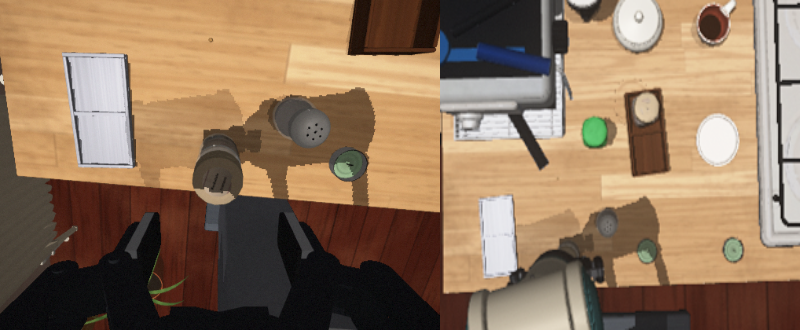

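The left half (wrist) shows jar A's lid at (218,180) ahead of the open fingers, the shaker at (312,128) and the tray at (98,110). The right half (top) shows the first jar standing in the rack's far bay at (648,108). Picking jar A next.

Request:
play_rows(motion=[[-0.07, -0.04, 1.2, 0, 66], [-0.07, -0.04, 2.2, 0, 66], [-0.07, -0.04, 2.48, 0, 66], [-0.07, -0.04, 2.48, 0, 66], [-0.07, -0.04, 2.48, 0, 38]])

```text
clock: 6.4
position: [0.4333, 0.1697, 0.072]
ee_rot: [-0.0, 0.999, 0.048, 0.001]
contact_force: [-0.4, -0.2, -0.9]
width: 0.0489
gripper_force: 0.0
```

Request:
play_rows(motion=[[0, 0, 0, 0, 38], [0, 0, 0, 0, 38], [0, 0, 0, 0, 38], [0, 0, -1.2, 0, 38], [0, 0, -2.6, 0, 38]])

```text
clock: 7.02
position: [0.4307, 0.1694, 0.1754]
ee_rot: [0.0, 0.999, 0.048, -0.001]
contact_force: [1.1, 0.4, -1.0]
width: 0.0416
gripper_force: 41.0
```

```bash
python3 go.py .5872,.0128,.175  .5872,.0128,.075
```

```text
t 7.03 pos [0.4307 0.1694 0.1754] w 0.0416 gf 41.0 F [ 1.1  0.4 -1. ] q6 1.70 tilt -1.0000
toolx yaw 5.55 turn -0.025
(0.5872, 0.0128, 0.175) [3.516e+00 4.275e+00 1.000e-03]
(0.5872, 0.0128, 0.075) [3.523 4.274 2.501]
```

Request:
play_rows(motion=[[3.52, 4.27, -0.1, 0, 38], [3.52, 4.27, -0.1, 0, 38], [3.52, 4.27, -0.1, 0, 38], [3.52, 4.27, 0, 0, 38], [3.52, 4.27, 0, 0, 38]])

```text
clock: 7.65
position: [0.5899, 0.0111, 0.1742]
ee_rot: [0.0, 0.999, 0.047, 0.0]
contact_force: [0.5, -0.2, -0.6]
width: 0.0419
gripper_force: 41.1
```

Request:
play_rows(motion=[[0, 0, 0, 0, 38], [0, 0, 0, 0, 38]])

```text
clock: 7.9
position: [0.5874, 0.0141, 0.175]
ee_rot: [-0.0, 0.999, 0.049, -0.0]
contact_force: [0.1, 0.4, -0.9]
width: 0.0416
gripper_force: 41.1
```

```bash
python3 - <<'E'
from h import *
from rig import manip
d=manip.get_image("wrist"); P=cloud(d);X,Y,Z=P[...,0],P[...,1],P[...,2]
for nm,b in(("jar in rack",(.61,.69,-.03,.06,.098,.115)),("held lid",(.54,.609,-.03,.06,.19,.22)),("rim",(.54,.70,-.04,.07,.029,.04))):
    x0,x1,y0,y1,z0,z1=b;q=P[(X>x0)&(X<x1)&(Y>y0)&(Y<y1)&(Z>z0)&(Z<z1)]
    if len(q): print(nm,len(q),np.round((q.min(0)+q.max(0))/2,4),np.ptp(q,axis=0).round(4),np.median(q[:,2]))
E
python3 go.py .5872,.0128,.175  .5872,.0128,.076
```

```text
jar in rack 4252 [0.6518 0.0209 0.1025] [0.0427 0.0429 0.0086] 0.10419852457402698
held lid 13540 [0.5872 0.0159 0.205 ] [0.0434 0.0864 0.03  ] 0.20269760852412444
rim 2336 [0.6195 0.0161 0.0325] [0.1362 0.08   0.007 ] 0.03322954883253125
t 7.95 pos [0.5876 0.0141 0.1751] w 0.0415 gf 41.1 F [ 0.7  0.6 -1.3] q6 1.38 tilt -1.0000
toolx yaw 5.62 turn -0.018
(0.5872, 0.0128, 0.175) [-0.013  0.032  0.002]
(0.5872, 0.0128, 0.076) [-0.012  0.033  2.477]
```

Request:
play_rows(motion=[[0, 0.03, 1.2, 0, 38], [0, 0.03, 2.0, 0, 38], [0, 0.03, 2.44, 0, 38], [0, 0.03, 2.44, 0, 38], [0, 0.03, 2.44, 0, 38]])

```text
clock: 8.57
position: [0.5884, 0.0126, 0.0776]
ee_rot: [-0.0, 0.999, 0.049, 0.0]
contact_force: [0.9, -1.3, -2.1]
width: 0.0413
gripper_force: 42.2
```

Request:
play_rows(motion=[[0, 0, 0, 0, 50], [0, 0, 0, 0, 64], [0, 0, 0, 0, 64], [0, 0, -1.0, 0, 64], [0, 0, -2.2, 0, 64]])

```text
clock: 9.2
position: [0.5878, 0.0119, 0.1652]
ee_rot: [-0.0, 0.999, 0.048, -0.001]
contact_force: [0.2, -0.1, -0.1]
width: 0.0638
gripper_force: 0.0
```

```bash
python3 go.py .434,.0185,.1  .434,.0185,.003
```

```text
t 9.20 pos [0.5878 0.0119 0.1652] w 0.0638 gf 0.0 F [ 0.2 -0.1 -0.1] q6 1.38 tilt -1.0000
toolx yaw 5.54 turn -0.026
(0.434, 0.0185, 0.1) [-3.806 -0.534  1.64 ]
(0.434, 0.0185, 0.003) [-3.799 -0.533  4.065]
```

Request:
play_rows(motion=[[-1.5, -0.2, 0.0, 0, 60], [-3.0, -0.4, 0.6, 0, 60], [-3.8, -0.53, 1.6, 0, 60], [-3.8, -0.53, 2.2, 0, 60], [-3.8, -0.53, 2.2, 0, 60]])

```text
clock: 9.82
position: [0.4337, 0.0184, 0.0763]
ee_rot: [-0.0, 0.999, 0.048, -0.002]
contact_force: [0.7, -0.8, 0.5]
width: 0.06
gripper_force: 0.0
```

Request:
play_rows(motion=[[0, 0, 0, 0, 60], [0, 0, 0, 0, 60]])

```text
clock: 10.07
position: [0.4368, 0.0181, 0.0782]
ee_rot: [0.0, 0.999, 0.048, 0.001]
contact_force: [0.2, 0.3, 0.5]
width: 0.0604
gripper_force: 0.0
```

```bash
python3 - <<'E'
from h import *
from rig import manip
d=manip.get_image("wrist"); np.savez("w4.npz",**d); cv2.imwrite("pics/w4.png",cv2.cvtColor(d["img"],cv2.COLOR_RGB2BGR)); P=cloud(d);X,Y,Z=P[...,0],P[...,1],P[...,2]
for nm,b in(("tlA",(.4,.47,-.015,.05,.009,.02)),("jar1",(.62,.69,-.03,.06,.092,.115)),("jar2",(.54,.615,-.03,.06,.092,.115))):
    x0,x1,y0,y1,z0,z1=b;q=P[(X>x0)&(X<x1)&(Y>y0)&(Y<y1)&(Z>z0)&(Z<z1)]
    if len(q): print(nm,len(q),np.round((q.min(0)+q.max(0))/2,4),np.ptp(q,axis=0).round(4))
E
python3 go.py .434,.0185,.1  .434,.0185,.003
```

```text
tlA 601 [0.4337 0.0188 0.0128] [0.0388 0.0376 0.0075]
t 10.12 pos [0.4365 0.0182 0.0781] w 0.0599 gf 0.0 F [ 0.2  0.1 -0. ] q6 1.36 tilt -1.0000
toolx yaw 5.55 turn -0.025
(0.434, 0.0185, 0.1) [-0.061 -0.014 -0.548]
(0.434, 0.0185, 0.003) [-0.067 -0.015  1.877]
```

View pics/w4.png

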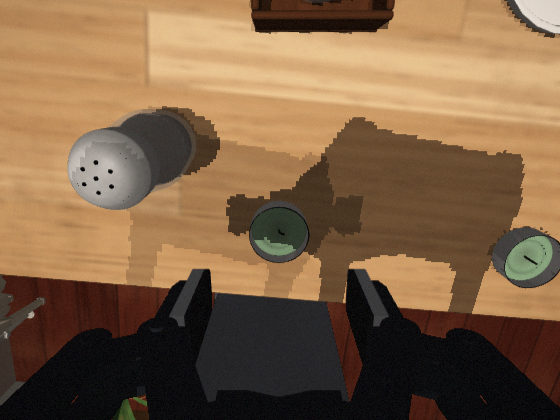

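The wrist view shows tea light A at (279,232), centred between the pads at (195,310) and (365,310). The shaker at (110,168) stands clear ahead and to the left. Lowering and gripping with a light force.

Request:
play_rows(motion=[[-0.07, -0.01, 0.8, 0, 60], [-0.07, -0.01, 1.5, 0, 60], [-0.07, -0.01, 1.86, 0, 60], [-0.07, -0.01, 1.86, 0, 60], [-0.07, -0.01, 1.86, 0, 30]], newtons=25)

```text
clock: 10.75
position: [0.4333, 0.0183, 0.0035]
ee_rot: [0.0, 0.999, 0.048, 0.001]
contact_force: [-0.8, -0.1, -0.7]
width: 0.0429
gripper_force: 0.0
```

Request:
play_rows(motion=[[0, 0, 0, 0, 30], [0, 0, 0, 0, 30], [0, 0, 0, 0, 30]])

```text
clock: 11.12
position: [0.4334, 0.0182, 0.0037]
ee_rot: [0.0, 0.999, 0.048, 0.001]
contact_force: [-0.1, -0.8, 7.1]
width: 0.0362
gripper_force: 25.4
```

```bash
python3 go.py .434,.0185,.13  .435,.300,.13
```

```text
t 11.12 pos [0.4334 0.0182 0.0037] w 0.0362 gf 25.4 F [-0.1 -0.8  7.1] q6 1.36 tilt -1.0000
toolx yaw 5.56 turn -0.024
(0.434, 0.0185, 0.13) [ 2.300e-02 -3.000e-03 -3.157e+00]
(0.435, 0.3, 0.13) [ 0.73  -7.005 -3.161]
```

Request:
play_rows(motion=[[0.02, 0, -1.4, 0, 30], [0.02, -0.3, -2.9, 0, 30], [0.2, -2.0, -3.1, 0, 30], [0.4, -3.5, -3.1, 0, 30], [0.6, -5.0, -3.1, 0, 30]])

```text
clock: 11.75
position: [0.4369, 0.2193, 0.1275]
ee_rot: [-0.0, 0.999, 0.048, 0.001]
contact_force: [0.8, -1.0, -0.6]
width: 0.0361
gripper_force: 25.4
```

Request:
play_rows(motion=[[0.12, -1.5, 0, 0, 30], [0.12, -2.0, 0, 0, 30], [0.12, -2.0, 0, 0, 30], [0.12, -2.0, 0, 0, 30]])

```text
clock: 12.25
position: [0.4335, 0.2961, 0.1266]
ee_rot: [0.001, 0.999, 0.048, -0.0]
contact_force: [0.1, -0.1, -0.1]
width: 0.0359
gripper_force: 25.4
```

```bash
python3 - <<'E'
from h import *
from rig import manip
d=manip.get_image("wrist"); np.savez("w5.npz",**d); cv2.imwrite("pics/w5.png",cv2.cvtColor(d["img"],cv2.COLOR_RGB2BGR)); P=cloud(d);X,Y,Z=P[...,0],P[...,1],P[...,2]
for nm,b in(("tray",(.38,.55,.24,.36,.0068,.014)),):
    x0,x1,y0,y1,z0,z1=b;q=P[(X>x0)&(X<x1)&(Y>y0)&(Y<y1)&(Z>z0)&(Z<z1)]
    if len(q): print(nm,len(q),np.round((q.min(0)+q.max(0))/2,4),np.ptp(q,axis=0).round(4),cv2.minAreaRect((q[:,:2]*1000).astype(np.float32)))
E
python3 go.py .435,.300,.13  .435,.300,.01
```

```text
tray 2957 [0.4642 0.3027 0.0089] [0.1275 0.0724 0.0042] ((464.2312316894531, 302.5566101074219), (124.03046417236328, 64.12348175048828), 4.229549884796143)
t 12.30 pos [0.4337 0.2959 0.1267] w 0.0360 gf 25.4 F [-0.7 -0.2  0.9] q6 1.94 tilt -1.0000
toolx yaw 5.47 turn -0.033
(0.435, 0.3, 0.13) [ 0.042 -0.098 -0.083]
(0.435, 0.3, 0.01) [ 0.044 -0.101  2.917]
```

View pics/w5.png

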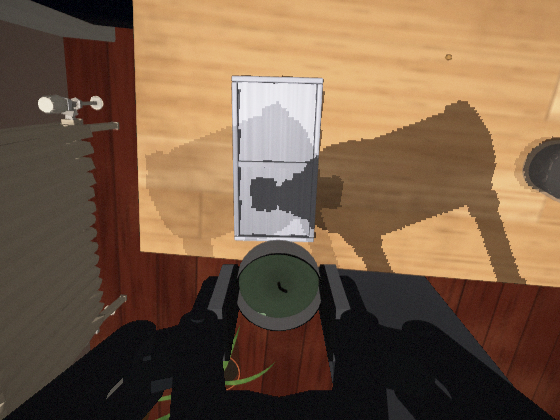

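The tray fits at 124 x 64 mm, centred on (0.4642, 0.3026) with yaw 4.2°, so the bays are at (0.4343, 0.3004) and (0.4941, 0.3048). The light is held flat at (280,285), wax up. The tray spans (235,78) to (315,240). Lowering into the near bay.

Request:
play_rows(motion=[[0.025, -0.11, 1.2, 0, 30], [0.025, -0.11, 2.3, 0, 30], [0.025, -0.11, 2.8, 0, 30], [0.025, -0.11, 2.92, 0, 30], [0.025, -0.11, 2.92, 0, 30]])

```text
clock: 12.92
position: [0.4351, 0.3014, 0.0104]
ee_rot: [-0.0, 0.999, 0.048, 0.0]
contact_force: [0.9, 0.0, 0.4]
width: 0.036
gripper_force: 25.4
```

Request:
play_rows(motion=[[0, 0, 0, 0, 42], [0, 0, 0, 0, 50], [0, 0, 0, 0, 50], [0, 0, -1.0, 0, 50], [0, 0, -2.4, 0, 50]])

```text
clock: 13.55
position: [0.4332, 0.3015, 0.1058]
ee_rot: [0.001, 0.999, 0.049, -0.002]
contact_force: [0.3, 1.4, -0.2]
width: 0.0504
gripper_force: 0.0
```

```bash
python3 - <<'E'
from h import *
from rig import manip
d=manip.get_image("wrist"); cv2.imwrite("pics/w6.png",cv2.cvtColor(d["img"],cv2.COLOR_RGB2BGR)); P=cloud(d);X,Y,Z=P[...,0],P[...,1],P[...,2]
for nm,b in(("tl",(.405,.465,.27,.33,.0125,.03)),):
    x0,x1,y0,y1,z0,z1=b;q=P[(X>x0)&(X<x1)&(Y>y0)&(Y<y1)&(Z>z0)&(Z<z1)]
    if len(q): print(nm,len(q),np.round((q.min(0)+q.max(0))/2,4),np.ptp(q,axis=0).round(4),np.percentile(q[:,2],[50,95]).round(4))
E
python3 go.py .432,-.147,.12
```

```text
tl 591 [0.4354 0.3029 0.0165] [0.038  0.0378 0.008 ] [0.0158 0.0196]
t 13.60 pos [0.438  0.3041 0.114 ] w 0.0501 gf 0.0 F [3.2 2.  4.1] q6 1.95 tilt -0.9999
toolx yaw 5.57 turn -0.023
(0.432, -0.147, 0.12) [-1.242 11.209 -0.211]
```

Request:
play_rows(motion=[[-1.2, 11.2, -0.4, 0, 60], [-1.2, 11.2, -0.4, 0, 60], [-1.2, 11.2, -0.4, 0, 60], [-1.2, 11.2, -0.4, 0, 60], [-1.2, 11.2, -0.4, 0, 60]])

```text
clock: 14.22
position: [0.4314, -0.012, 0.1175]
ee_rot: [0.0, 0.999, 0.049, 0.001]
contact_force: [1.8, -0.1, 0.2]
width: 0.06
gripper_force: 0.0
```

```bash
python3 go.py .432,-.147,.12 .432,-.147,.08
```

```text
t 14.22 pos [ 0.4314 -0.012   0.1175] w 0.0600 gf 0.0 F [ 1.8 -0.1  0.2] q6 1.28 tilt -1.0000
toolx yaw 5.59 turn -0.021
(0.432, -0.147, 0.12) [-0.313  3.36  -0.061]
(0.432, -0.147, 0.08) [-0.314  3.359  0.939]
```

Request:
play_rows(motion=[[-0.31, 3.36, 0.94, 0, 60], [-0.31, 3.36, 0.94, 0, 60], [-0.31, 3.36, 0.94, 0, 60], [-0.31, 3.36, 0.94, 0, 60], [-0.31, 3.36, 0.94, 0, 60]])

```text
clock: 14.85
position: [0.4319, -0.1438, 0.0797]
ee_rot: [-0.0, 0.999, 0.049, 0.0]
contact_force: [1.0, 0.4, 0.4]
width: 0.06
gripper_force: 0.0
```

```bash
python3 - <<'E'
from h import *
from rig import manip
d=manip.get_image("wrist"); cv2.imwrite("pics/w7.png",cv2.cvtColor(d["img"],cv2.COLOR_RGB2BGR)); P=cloud(d);X,Y,Z=P[...,0],P[...,1],P[...,2]
for nm,b in(("tl",(.4,.465,-.18,-.11,.009,.03)),):
    x0,x1,y0,y1,z0,z1=b;q=P[(X>x0)&(X<x1)&(Y>y0)&(Y<y1)&(Z>z0)&(Z<z1)]
    if len(q): print(nm,len(q),np.round((q.min(0)+q.max(0))/2,4),np.ptp(q,axis=0).round(4),np.percentile(q[:,2],[50,95]).round(4))
E
python3 go.py .432,-.147,.0035
```

```text
tl 603 [ 0.4312 -0.1473  0.013 ] [0.0386 0.0378 0.008 ] [0.0128 0.0157]
t 14.90 pos [ 0.432  -0.1437  0.0798] w 0.0598 gf 0.0 F [-0.9  0.6  1. ] q6 1.00 tilt -1.0000
toolx yaw 5.66 turn -0.014
(0.432, -0.147, 0.0035) [-0.01   0.083  1.909]
```

Request:
play_rows(motion=[[-0.02, 0.085, 0.8, 0, 54], [-0.02, 0.085, 1.4, 0, 54], [-0.02, 0.085, 1.75, 0, 54], [-0.02, 0.085, 1.9, 0, 54], [-0.02, 0.085, 1.9, 0, 54]])

```text
clock: 15.52
position: [0.4317, -0.1479, 0.0037]
ee_rot: [-0.0, 0.999, 0.049, 0.0]
contact_force: [-0.1, 0.5, 0.1]
width: 0.054
gripper_force: 0.0
```

Request:
play_rows(motion=[[0, 0, 0, 0, 30], [0, 0, 0, 0, 30], [0, 0, 0, 0, 30], [0, 0, 0, 0, 30]])

```text
clock: 16.02
position: [0.4321, -0.1487, 0.0043]
ee_rot: [0.0, 0.999, 0.048, 0.001]
contact_force: [-0.2, 2.5, 7.2]
width: 0.0358
gripper_force: 25.0
```

```bash
python3 go.py .432,-.147,.13 .4941,.3048,.13
```

```text
t 16.02 pos [ 0.4321 -0.1487  0.0043] w 0.0358 gf 25.0 F [-0.2  2.5  7.2] q6 0.99 tilt -1.0000
toolx yaw 5.51 turn -0.029
(0.432, -0.147, 0.13) [ 0.005 -0.041 -3.142]
(0.4941, 0.3048, 0.13) [  2.636 -11.134  -3.141]
```

Request:
play_rows(motion=[[0, 0, -1.4, 0, 30], [0, 0, -2.9, 0, 30], [0.4, -1.5, -3.3, 0, 30], [0.8, -3.0, -3.3, 0, 30], [1.1, -4.5, -3.3, 0, 30]])

```text
clock: 16.65
position: [0.4587, 0.036, 0.1364]
ee_rot: [0.0, 0.999, 0.048, 0.001]
contact_force: [0.8, -0.3, 0.1]
width: 0.0358
gripper_force: 25.5
```

```bash
python3 go.py .4941,.3048,.13
```

```text
t 16.65 pos [0.4587 0.036  0.1364] w 0.0358 gf 25.5 F [ 0.8 -0.3  0.1] q6 1.40 tilt -1.0000
toolx yaw 5.47 turn -0.033
(0.4941, 0.3048, 0.13) [ 1.52  -6.605  0.158]
```

Request:
play_rows(motion=[[0.4, -1.5, 0, 0, 30], [0.8, -3.0, 0, 0, 30], [1.1, -4.5, 0, 0, 30], [1.4, -5.8, 0.1, 0, 30], [1.52, -6.6, 0.15, 0, 30]])

```text
clock: 17.27
position: [0.4931, 0.3059, 0.1293]
ee_rot: [-0.0, 0.999, 0.049, 0.0]
contact_force: [0.3, -0.9, -1.1]
width: 0.036
gripper_force: 25.5
```

Request:
play_rows(motion=[[0, 0, 0, 0, 30], [0, 0, 0, 0, 30], [0, 0, 0, 0, 30]])

```text
clock: 17.65
position: [0.4928, 0.302, 0.1296]
ee_rot: [0.0, 0.999, 0.048, -0.0]
contact_force: [0.2, -0.6, -0.3]
width: 0.0364
gripper_force: 25.5
```

```bash
python3 go.py .4941,.3048,.13 .4941,.3048,.0105
```

```text
t 17.65 pos [0.4928 0.302  0.1296] w 0.0364 gf 25.5 F [ 0.2 -0.6 -0.3] q6 1.91 tilt -1.0000
toolx yaw 5.47 turn -0.033
(0.4941, 0.3048, 0.13) [ 0.038 -0.066 -0.011]
(0.4941, 0.3048, 0.0105) [ 0.039 -0.068  2.977]
```

Request:
play_rows(motion=[[0.04, -0.07, 1.2, 0, 30], [0.04, -0.07, 2.3, 0, 30], [0.04, -0.07, 2.85, 0, 30], [0.04, -0.07, 2.98, 0, 30], [0.04, -0.07, 2.98, 0, 30]])

```text
clock: 18.27
position: [0.4948, 0.3059, 0.0108]
ee_rot: [-0.0, 0.999, 0.048, 0.0]
contact_force: [0.5, -0.4, 0.2]
width: 0.0358
gripper_force: 25.5
```

Request:
play_rows(motion=[[0, 0, 0, 0, 42], [0, 0, 0, 0, 50], [0, 0, 0, 0, 50], [0, 0, -1.0, 0, 50], [0, 0, -2.4, 0, 50]])

```text
clock: 18.9
position: [0.493, 0.3058, 0.1059]
ee_rot: [0.001, 0.999, 0.048, -0.002]
contact_force: [1.5, 1.1, -0.2]
width: 0.05
gripper_force: 0.0
```

```bash
python3 - <<'E'
from h import *
from rig import manip
d=manip.get_image("wrist"); cv2.imwrite("pics/w8.png",cv2.cvtColor(d["img"],cv2.COLOR_RGB2BGR)); P=cloud(d);X,Y,Z=P[...,0],P[...,1],P[...,2]
for nm,b in(("tl",(.466,.53,.27,.34,.0125,.03)),("shk",(.44,.52,.06,.13,.065,.095))):
    x0,x1,y0,y1,z0,z1=b;q=P[(X>x0)&(X<x1)&(Y>y0)&(Y<y1)&(Z>z0)&(Z<z1)]
    if len(q): print(nm,len(q),np.round((q.min(0)+q.max(0))/2,4),np.ptp(q,axis=0).round(4),np.percentile(q[:,2],[50,95]).round(4))
E
python3 go.py .48,.0945,.15
```

```text
tl 580 [0.4942 0.3071 0.0166] [0.0381 0.0377 0.0082] [0.0158 0.0197]
t 18.95 pos [0.4979 0.3082 0.1148] w 0.0501 gf 0.0 F [2.5 1.2 4.1] q6 1.91 tilt -0.9999
toolx yaw 5.57 turn -0.023
(0.48, 0.0945, 0.15) [-0.955  5.271 -0.912]
```

Request:
play_rows(motion=[[-0.1, 0.6, -0.9, 0, 62], [-0.4, 2.1, -1.0, 0, 62], [-0.7, 3.6, -1.0, 0, 62], [-0.95, 5.0, -1.0, 0, 62], [-0.95, 5.27, -1.0, 0, 62]])

```text
clock: 19.58
position: [0.4761, 0.0902, 0.1465]
ee_rot: [0.0, 0.999, 0.047, 0.0]
contact_force: [0.5, 1.0, 0.1]
width: 0.0621
gripper_force: 0.0
```

Request:
play_rows(motion=[[0, 0, 0, 0, 62], [0, 0, 0, 0, 62], [0, 0, 0, 0, 62]])

```text
clock: 19.95
position: [0.4769, 0.0941, 0.1462]
ee_rot: [-0.0, 0.999, 0.049, -0.0]
contact_force: [0.2, -1.1, -0.4]
width: 0.0618
gripper_force: 0.0
```

```bash
python3 - <<'E'
from h import *
from rig import manip
d=manip.get_image("wrist"); cv2.imwrite("pics/w9.png",cv2.cvtColor(d["img"],cv2.COLOR_RGB2BGR)); P=cloud(d);X,Y,Z=P[...,0],P[...,1],P[...,2]
for nm,b in(("shk",(.45,.51,.065,.125,.064,.096)),):
    x0,x1,y0,y1,z0,z1=b;q=P[(X>x0)&(X<x1)&(Y>y0)&(Y<y1)&(Z>z0)&(Z<z1)]
    if len(q): print(nm,len(q),np.round((q.min(0)+q.max(0))/2,4),np.ptp(q,axis=0).round(4),np.percentile(q[:,2],[50,95]).round(4))
E
python3 go.py .48,.0945,.053
```

```text
shk 2292 [0.4808 0.0938 0.077 ] [0.0341 0.034  0.0258] [0.0852 0.0886]
t 20.00 pos [0.4768 0.094  0.1461] w 0.0615 gf 0.0 F [0.1 0.6 0.1] q6 1.52 tilt -1.0000
toolx yaw 5.66 turn -0.014
(0.48, 0.0945, 0.053) [ 0.081 -0.005  2.329]
```

Request:
play_rows(motion=[[0.09, 0.005, 1.0, 0, 62], [0.09, 0.005, 1.9, 0, 62], [0.09, 0.005, 2.34, 0, 62], [0.09, 0.005, 2.34, 0, 62], [0.09, 0.005, 2.34, 0, 28]], newtons=35)

```text
clock: 20.62
position: [0.4811, 0.0934, 0.0533]
ee_rot: [0.0, 0.999, 0.049, 0.001]
contact_force: [0.4, -0.5, 0.8]
width: 0.0451
gripper_force: 0.0
```

Request:
play_rows(motion=[[0, 0, 0, 0, 28], [0, 0, 0, 0, 28], [0, 0, 0, 0, 28], [0, 0, 0, 0, 28]])

```text
clock: 21.12
position: [0.4814, 0.0931, 0.0539]
ee_rot: [-0.0, 0.999, 0.048, 0.001]
contact_force: [0.2, 0.6, 6.5]
width: 0.0329
gripper_force: 34.8
```

```bash
python3 go.py .48,.094,.16  .606,-.1233,.13
```

```text
t 21.12 pos [0.4814 0.0931 0.0539] w 0.0329 gf 34.8 F [0.2 0.6 6.5] q6 1.52 tilt -1.0000
toolx yaw 5.54 turn -0.026
(0.48, 0.094, 0.16) [-0.026 -0.025 -2.654]
(0.606, -0.1233, 0.13) [ 2.583  5.686 -1.897]
```

Request:
play_rows(motion=[[0, 0, -1.2, 0, 28], [0, 0, -2.6, 0, 28], [0.2, 0.5, -3.3, 0, 28], [0.8, 1.8, -3.3, 0, 28], [1.4, 3.1, -3.3, 0, 28]])

```text
clock: 21.75
position: [0.5488, -0.026, 0.1856]
ee_rot: [0.0, 0.999, 0.049, 0.001]
contact_force: [0.5, 0.5, -0.9]
width: 0.0328
gripper_force: 34.9
```

Request:
play_rows(motion=[[0.6, 1.3, 0, 0, 28], [1.18, 2.59, 0, 0, 28], [1.18, 2.59, 0, 0, 28], [1.18, 2.59, 0, 0, 28], [1.18, 2.59, 0, 0, 28]])

```text
clock: 22.38
position: [0.6043, -0.1223, 0.1847]
ee_rot: [-0.0, 0.999, 0.049, -0.0]
contact_force: [-0.9, -1.1, -1.0]
width: 0.0324
gripper_force: 34.9
```

```bash
python3 - <<'E'
from h import *
from rig import manip
d=manip.get_image("wrist"); cv2.imwrite("pics/w10.png",cv2.cvtColor(d["img"],cv2.COLOR_RGB2BGR)); P=cloud(d);X,Y,Z=P[...,0],P[...,1],P[...,2]
hsv=cv2.cvtColor(d["img"],cv2.COLOR_RGB2HSV)
for nm,b in(("saucer rim",(.55,.67,-.18,-.07,.0065,.013)),):
    x0,x1,y0,y1,z0,z1=b;q=P[(X>x0)&(X<x1)&(Y>y0)&(Y<y1)&(Z>z0)&(Z<z1)]
    if len(q): print(nm,len(q),np.round((q.min(0)+q.max(0))/2,4),q.min(0).round(4),q.max(0).round(4))
E
python3 go.py .6065,-.1233,.13 .6065,-.1233,.06
```

```text
saucer rim 937 [ 0.6097 -0.1234  0.0087] [ 0.5725 -0.1647  0.0065] [ 0.6469 -0.082   0.0108]
t 22.43 pos [ 0.6044 -0.1222  0.1849] w 0.0323 gf 34.9 F [-0.3 -0.1 -0.7] q6 1.16 tilt -1.0000
toolx yaw 5.63 turn -0.017
(0.6065, -0.1233, 0.13) [0.05  0.032 1.371]
(0.6065, -0.1233, 0.06) [0.051 0.033 3.121]
```

View pics/w10.png

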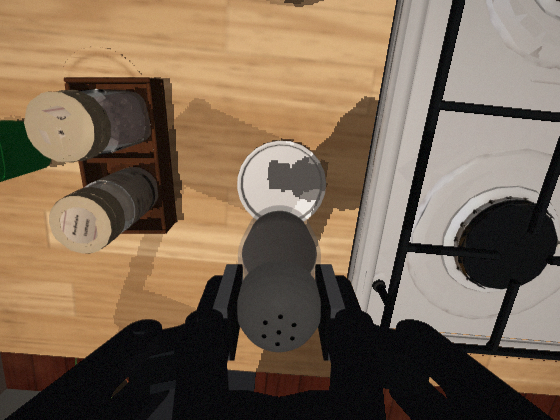

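The saucer is at (281,183) with the shaker held upright above its near side at (280,290). Both jars stand in the rack bays at (75,125) and (90,222). The saucer centre is about (0.6055, -0.1234). Lowering the shaker.

Request:
play_rows(motion=[[0.03, 0.03, 1.2, 0, 28], [0.03, 0.03, 2.3, 0, 28], [0.03, 0.03, 2.95, 0, 28], [0.03, 0.03, 3.13, 0, 28], [0.03, 0.03, 3.13, 0, 28]])

```text
clock: 23.05
position: [0.6068, -0.1242, 0.0602]
ee_rot: [0.0, 0.999, 0.049, 0.0]
contact_force: [0.5, -0.3, -0.9]
width: 0.0325
gripper_force: 34.9
```

```bash
python3 go.py .6055,-.1234,.0585
```

```text
t 23.05 pos [ 0.6068 -0.1242  0.0602] w 0.0325 gf 34.9 F [ 0.5 -0.3 -0.9] q6 1.16 tilt -1.0000
toolx yaw 5.60 turn -0.020
(0.6055, -0.1234, 0.0585) [-0.03  -0.022  0.042]
```

Request:
play_rows(motion=[[0, 0, 0.03, 0, 28], [0, 0, 0.03, 0, 36], [0, 0, 0.03, 0, 48], [0, 0, 0.03, 0, 48], [0, 0, 0.03, 0, 48]])

```text
clock: 23.68
position: [0.6065, -0.1247, 0.0584]
ee_rot: [0.0, 0.999, 0.048, 0.0]
contact_force: [1.1, -0.0, 0.3]
width: 0.0481
gripper_force: 0.0
```

Request:
play_rows(motion=[[0, 0, -0.8, 0, 48], [0, 0, -1.8, 0, 48], [0, 0, -3.2, 0, 48], [-1.5, 0, -3.4, 0, 48], [-3.0, 0, -3.4, 0, 48]])

```text
clock: 24.3
position: [0.4867, -0.1368, 0.1955]
ee_rot: [0.001, 0.999, 0.049, 0.001]
contact_force: [-0.6, -1.7, 1.0]
width: 0.048
gripper_force: 0.0
```

Request:
play_rows(motion=[[-1.5, 1.5, 0, 0, 48], [-2.0, 3.0, 0, 0, 48], [-2.5, 4.5, 0, 0, 48], [-2.5, 4.5, 0, 0, 48], [-2.5, 4.5, 0, 0, 48]])

```text
clock: 24.92
position: [0.4045, -0.326, 0.194]
ee_rot: [-0.0, 0.999, 0.047, -0.0]
contact_force: [-0.8, 0.1, -0.1]
width: 0.0478
gripper_force: 0.0
```

```bash
python3 - <<'E'
from h import *
from rig import manip
I=[]
for n in("top","scene"):
    d=manip.get_image(n); P=cloud(d);X,Y,Z=P[...,0],P[...,1],P[...,2]; I.append(cv2.cvtColor(d["img"],cv2.COLOR_RGB2BGR))
    for nm,b in(("jar1",(.62,.69,-.03,.06,.094,.11)),("jar2",(.55,.62,-.03,.06,.094,.11)),("shk",(.57,.65,-.16,-.08,.068,.1)),("tl1",(.405,.464,.265,.335,.0125,.03)),("tl2",(.466,.53,.265,.34,.0125,.03))):
        x0,x1,y0,y1,z0,z1=b;q=P[(X>x0)&(X<x1)&(Y>y0)&(Y<y1)&(Z>z0)&(Z<z1)]
        if len(q): print(n,nm,len(q),np.round((q.min(0)+q.max(0))/2,4),np.percentile(q[:,2],95).round(4))
cv2.imwrite("pics/end.png",np.hstack([cv2.resize(I[0][100:340,140:420],(400,343)),cv2.resize(I[1][120:360,150:430],(400,343))]))
E
python3 go.py
```

```text
top jar1 292 [0.6511 0.0187 0.1018] 0.1074
top jar2 272 [0.5878 0.0116 0.1037] 0.107
top shk 177 [ 0.6064 -0.1251  0.0822] 0.0942
top tl1 87 [0.4396 0.2976 0.017 ] 0.0196
top tl2 76 [0.4983 0.3006 0.0179] 0.02
scene jar1 306 [0.6521 0.022  0.1013] 0.1069
scene jar2 327 [0.5884 0.0137 0.1008] 0.1066
scene shk 231 [ 0.6055 -0.1221  0.082 ] 0.0935
scene tl1 270 [0.4362 0.3078 0.0178] 0.0205
scene tl2 246 [0.495  0.3072 0.0175] 0.0206
t 25.02 pos [ 0.4049 -0.3239  0.194 ] w 0.0477 gf 0.0 F [-0.4 -0.4  0.3] q6 0.66 tilt -1.0000
toolx yaw 5.56 turn -0.024
```

View pics/end.png

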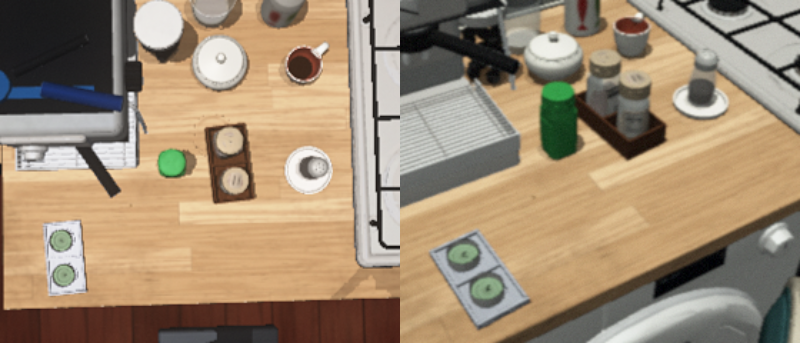

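The final views show all five items in place and upright:
- The jars are in the rack at (229,141) and (235,180), with lid tops at about 0.104 m.
- The tea lights are flat in the tray at (61,240) and (64,274).
- The shaker is on the saucer at (315,167).
- The sugar bowl, espresso cup and green jar have not moved.

Handing in.

```bash
python3 -c "
from rig import manip
print(manip.sign_off())"
```

```text
the job is handed in; nothing more can be done
None
```

The job is handed in: both jars are upright in the rack, both tea lights flat in the tray and the shaker upright on the saucer, with the sugar bowl and espresso cup left where they stood, at about 25 s of the 128 s allowed.

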